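# Tare the bench scale through its recessed key

## Robot

A 7-joint arm with a two-finger parallel gripper is mounted at the origin on a cart in front of the work surface, level with it; the furniture and walls round the work are solid. World frame = base frame: x ahead of the robot, y to its left, z up, the work surface at z = 0. Lengths are in mm, angles in rad, forces in N, time in s.
With the tool pointing down it reaches from about 400 to 875 mm from the base axis. Payload 4.4 kg.
Tool frame: the origin (TCP) lies at the centre of the arm's flange, where the gripper is bolted on; the fingertips stand 173 mm ahead of it and the grasp point (between the pads) lies 155 mm ahead of it; z points along the fingers, y is the direction in which the jaws open and shut (so a half turn about z gives the same grasp; the last joint's range is limited). The gripper opens to 85 mm and grips with 20 to 120 N. Pads are 22 mm wide; open, the fingers measure 114 mm over their backs; the gripper's body (76 mm by 85 mm) begins 54 mm behind the grasp point. The pads swing forward as they close: fully open they stand 13 mm farther back than shut.
Start: joints at [1.046, 0.628, 0.038, 1.517, -0.027, 0.996, -0.02], TCP at [287.889, -582.783, 404.713] pointing down, gripper open.
Joint ranges: [-3.06, 3.06], [-0.37, 2.12], [-1.25, 1.32], [0.18, 2.47], [-1.1, 4.24], [0.23, 1.98], [-2.94, 2.94]. Speed limits (rad/s): [2.57, 2.57, 3.14, 3.14, 3.14, 3.14, 3.14].

## Interface

Orientations are given as [roll, pitch, yaw] about the fixed x, y, z axes, in that order (R = Rz(yaw) Ry(pitch) Rx(roll)).
In Python, from cell import * gives the robot as it stands. The module is installed in compiled form; this text tells all that it offers.
- The arm moves only by the shell command python3 -m jog 'ROWS'. ROWS is JSON, one flat list of numbers, 5 for each row, row after row: the shift along the tool's x, y, z in mm, then the turn about the tool's z in degrees, then the finger opening in mm, from 0 to 85.4. A call has 1 to 20 rows; each row is the pose to reach, as a shift and turn from the pose commanded when the call began, along the tool's axes at that moment; what a row does not reach only later rows make up. A row lasts 1/12 s, in which the tool goes at most 41.7 mm and 7.16 degrees, less where a joint would pass 70% of its speed; a pose out of reach is approached as far as the arm can. A call with a gripper value outside its range is refused whole. The fingers move at their own pace and stop on an object; the grip force is fixed at half the most. Time passes only in rows, so rows that repeat a pose let the fingers close. It gives the time, the measured TCP pose, the force and the opening at its end, in the units of the state.
- read_state(): the state, without advancing time (a new reading comes with each control period).
- get_image(name): name is "scene" or "top" or "wrist"; returns (picture, depth): 420x560x3 uint8, blue, green, red; 420x560 float32, mm along the optical axis (not along the pixel's ray), 0 where there is no reading.
- camera_params(name): a dict with "K" (3x3 intrinsics, pixels), "dist_coeffs" ([k1, k2, p1, p2, k3] as OpenCV has them; the pictures are not rectified), "T" (4x4, takes a point from camera to world coordinates). Camera axes: x right, y up, looking along -z (the intrinsics and any distortion apply to the point x, -y, -z); pixel columns grow to the right and rows downward; lengths in mm; the calibration is good to about 2 mm. A picture is of the moment at which its call begins: read the wrist's pose just before it. camera_params takes no time and is no camera call; for the wrist camera it gives the pose at the moment of the call.
- finish_job(): hands the job in, once; it reports no verdict.
The state is a dict: "clock": time; "qpos": joint angles; "qd": joint speeds; "tau": joint torques, N m; "eef_pos": TCP position; "tool_rot": TCP orientation; "force": force on the tool from outside, world axes, zero at the start; "torque": the same for the moment, N m; "width": finger opening in mm.
Only numpy, scipy, OpenCV 4.12 (cv2) and the standard library are available. Lean on these libraries where they do the work, as an engineer would, in place of code of your own. Each camera call takes 0.05 s, during which the arm holds its last target.

## Task

The empty steel cup already stands on the pan of the bench scale, so tare the scale: with the shut fingertips push the grey sliding shield sideways until it is fully off the blue well, then reach a fingertip down into that well and press the sunken blue tare key fully down, keeping it down for a good second. Let it come up again and push the shield back until the blue well is fully covered. Do not press the red calibration key, pick nothing up, and leave the cups, the V block and the tape roll where they are.

Things in the scene. Friction and masses are not known exactly. Their poses are not given: they have to be found in the camera images.
- scale: Fixed white bench scale. Origin: centre of the console underside, on the worktop; x axis points to the pan, z up. Console 116 (x) x 260 (y) x 45 mm high; two round wells in its top, centres at x = 0, y = +-45 mm; which is blue and which red varies. Two rails 6 mm high (end blocks 9 mm) at x = +-47 mm guide the shield. Steel pan 136 x 144 mm, top 30 mm high, centre at x = +128 mm.
- shield (a joint): Position (m) of the grey sliding shield along the scale's y axis: 0 midway between the wells, +0.045 (end stop) centred over the well at +y, -0.045 (end stop) over the well at -y. It starts near the middle, half over both wells. It takes about 2 N to slide, stays where it is left, and cannot be lifted.
- shield_center (a point): Centre of the shield's top face, 61 mm above the worktop. The shield is a solid grey block 84 (scale x) x 78 (scale y) x 14 mm high, 2 mm above the console top; push it on its upright side faces, 39 mm either side of this point along the scale's y axis. It hides a well wholly within 13 mm of the well's centre and is wholly off it from 65 mm.
- tare_key_top (a point): Centre of the top of the blue tare key, a round cap 28 mm across in the middle of the blue round well. The well is 52 mm wide inside with upright walls; its rim is 46 mm above the worktop, the key's top at rest 26 mm, so 20 mm below the rim. It moves straight down with the key.
- tare_key (a joint): How far the blue key is pressed (m): 0 up, 0.006 fully down. A spring pushes it up: about 1.5 N at the start of travel, 4.5 N fully down.
- cal_key_top (a point): Centre of the top of the red calibration key, of the same size in the same kind of well, in red. Not to be pressed.
- cal_key (a joint): How far the red key is pressed (m): 0 up, 0.006 fully down; same spring.
- pan_cup: Empty loose steel cup, 64 mm across, 47 mm high, upright on the pan; origin at the centre of its underside. Leave it there.
- side_cup: The same kind of loose steel cup on the worktop beside the pan on the scale's -y side; origin at the centre of its underside.
- v_block: Loose ground steel V block, 62 x 57 x 35 mm, on the worktop left of the scale; origin at the centre of its underside.
- tape_roll: Loose roll of masking tape lying flat, 67 mm across, 24 mm high, left of the scale; origin at the centre of its underside.

How it is judged (in metres and radians):
On the way, in this order (a step that is already met when the one before it is completed fails the run):
1. the shield is wholly off the blue well (horizontal distance between shield_center and tare_key_top above 0.067 m), for 0.1 s.
2. the blue tare key is kept fully down (5 mm or more) for 0.7 s (value of joint tare_key above 0.005 m and horizontal distance between shield_center and tare_key_top above 0.06 m), for 0.7 s.
3. the blue key is up and the shield covers the blue well again (value of joint tare_key below 0.0015 m and horizontal distance between shield_center and tare_key_top below 0.012 m), for 0.1 s.
At the end, for the whole second after the job is handed in: The shield is back within 12 mm of the blue well's centre, both keys are up (under 1.5 mm), the cup stands upright on the pan, and the two cups, the V block and the tape roll are within 15 mm of where they began (all of step 3 and value of joint cal_key below 0.0015 m and angle between pan_cup's own z axis and vertical below 0.1 rad and distance of each of pan_cup, side_cup, v_block, tape_roll from where it was at the start of the episode below 0.015 m); the robot touches nothing.
It fails at once if the red calibration key is pressed (more than 2 mm) (value of joint cal_key above 0.002 m).
It fails at once if the cup on the pan is moved or lifted more than 15 mm (distance of pan_cup from where it was at the start of the episode above 0.015 m).
It fails at once if the cup beside the scale is moved or lifted more than 15 mm (distance of side_cup from where it was at the start of the episode above 0.015 m).
It fails at once if the V block is moved or lifted more than 15 mm (distance of v_block from where it was at the start of the episode above 0.015 m).
It fails at once if the tape roll is moved or lifted more than 15 mm (distance of tape_roll from where it was at the start of the episode above 0.015 m).
It also fails if it takes over 48 s, if anything falls off the work surface, if the arm or the gripper's body presses on something with over 40 N, if the wrist force passes 120 N, or if a joint passes its speed limit or range.

## Working session

There is one attempt and no reset: what is moved stays moved. The work goes in short steps, Python scripts to look and compute and a shell command to move; the robot and the scene stay as the last step left them, time stands still between calls to the robot, and variables do not carry over. Pictures are saved under pics/ and viewed, and the job is handed in when it is done.

```bash
mkdir -p pics; ls; python3 - <<'E'
from cell import *
import cv2
s=read_state();print({k:(s[k]) for k in s})
for n in ["scene","top","wrist"]:
    im,d=get_image(n);cv2.imwrite(f"pics/{n}0.png",im)
    import numpy as np
    np.save(f"pics/{n}0.npy",d)
    p=camera_params(n);print(n,np.round(np.array(p["K"]),1).tolist(),p["dist_coeffs"],np.round(np.array(p["T"]),3).tolist())
E
```

```text
pics
{'clock': 0.0, 'qpos': array([ 1.04618597,  0.62937053,  0.03842429,  1.51839615, -0.027019  ,
        0.99629542, -0.02001255]), 'qd': array([ 2.54980972e-05,  7.06809770e-04, -2.71245748e-04,  6.18712024e-04,
       -1.19341374e-03,  5.29917131e-04, -2.01537420e-03]), 'tau': array([-8.84654110e-04, -5.63408732e+01,  1.22605383e+00, -1.93453932e+01,
        1.09479626e-02,  1.01839119e-02,  1.93110475e-05]), 'eef_pos': array([ 287.77795724, -582.48444726,  403.76362271]), 'tool_rot': array([-3.13964046e+00,  1.40019473e-06,  4.58801122e-01]), 'force': array([0.23635592, 0.44679177, 0.58814873]), 'torque': array([0.03378968, 0.01586039, 0.07028678]), 'width': 85.2994426517652}
scene [[448.6, 0.0, 285.2], [0.0, 448.6, 214.9], [0.0, 0.0, 1.0]] [-0.05654556  0.          0.          0.          0.        ] [[-0.796, 0.387, -0.466, 87.666], [-0.605, -0.486, 0.63, 518.363], [0.017, 0.784, 0.621, 694.267], [0.0, 0.0, 0.0, 1.0]]
top [[428.0, 0.0, 285.9], [0.0, 428.0, 210.8], [0.0, 0.0, 1.0]] [-0.00044102  0.          0.          0.          0.        ] [[0.021, 0.997, -0.08, 484.835], [-1.0, 0.022, 0.009, -108.459], [0.011, 0.08, 0.997, 1030.989], [0.0, 0.0, 0.0, 1.0]]
wrist [[341.4, 0.0, 279.7], [0.0, 341.4, 208.2], [0.0, 0.0, 1.0]] [-0.06360457  0.          0.          0.          0.        ] [[0.442, 0.861, 0.25, 350.21], [-0.897, 0.425, 0.122, -550.994], [-0.001, -0.278, 0.961, 374.222], [0.0, 0.0, 0.0, 1.0]]
```

View pics/top0.png

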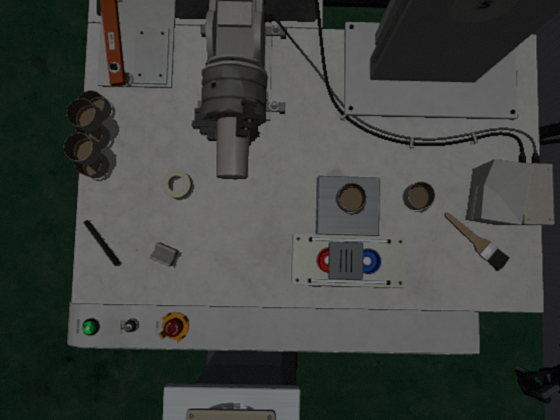

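View pics/scene0.png

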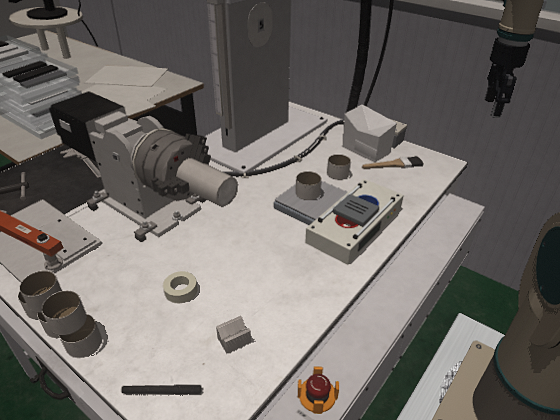

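The top view shows the shield at about (346,262), the red well at left (323,261), and the blue well at right (372,261). The pan cup is at (351,197), the side cup at (418,195), the V block at (166,253) and the tape roll at (178,184). Next I'll measure them.

```bash
cat > h.py <<'E'
import numpy as np, cv2
from cell import camera_params
def ray(P,uv,z):
    """pixels -> world points on plane z"""
    K=np.array(P["K"]);D=np.array(P["dist_coeffs"]);T=np.array(P["T"])
    n=cv2.undistortPoints(np.array(uv,float).reshape(-1,1,2),K,D).reshape(-1,2)
    d=np.c_[n[:,0],-n[:,1],-np.ones(len(n))]@T[:3,:3].T
    o=T[:3,3]; return o+d*((z-o[2])/d[:,2])[:,None]
def proj(P,X):
    T=np.array(P["T"]);c=(np.atleast_2d(X)-T[:3,3])@T[:3,:3]
    c=c*[1,-1,-1]
    return cv2.projectPoints(c,np.zeros(3),np.zeros(3),np.array(P["K"]),np.array(P["dist_coeffs"]))[0].reshape(-1,2)
E
python3 - <<'E'
from h import *
im=cv2.imread("pics/top0.png");P=camera_params("top")
hsv=cv2.cvtColor(im,cv2.COLOR_BGR2HSV)
c=im[220:300,280:415];cv2.imwrite("pics/topcrop0.png",cv2.resize(c,None,fx=5.8,fy=5.8,interpolation=cv2.INTER_CUBIC))
roi=np.zeros(im.shape[:2],bool);roi[225:300,285:410]=1
for n,m in {"blue":(hsv[...,0]>100)&(hsv[...,0]<130)&(hsv[...,1]>130),"red":((hsv[...,0]<10)|(hsv[...,0]>170))&(hsv[...,1]>130)}.items():
    v,u=np.nonzero(m&roi);print(n,len(u),u.min(),u.max(),v.min(),v.max())
E
```

```text
blue 306 363 380 249 273
red 194 317 328 248 272
```

View pics/topcrop0.png

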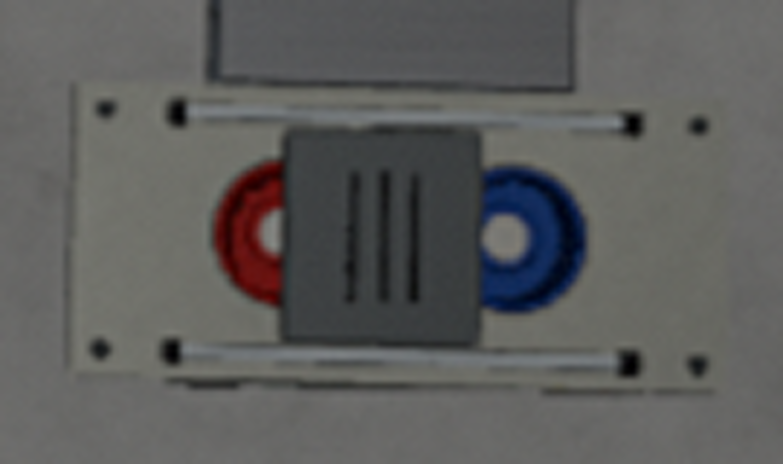

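View pics/wrist0.png

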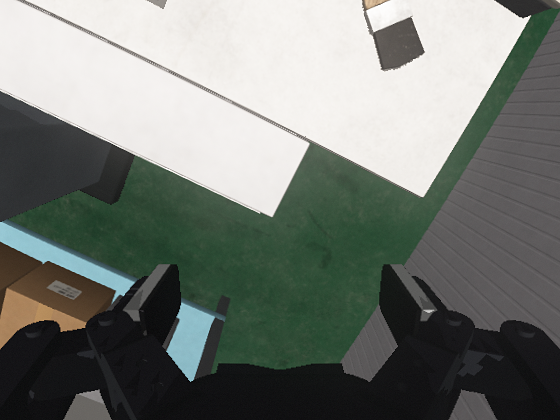

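```bash
python3 - <<'E'
from h import *
P=camera_params("top")
f=lambda L:(np.array(L,float)+.5)/5.8-.5+[280,220]
E=ray(P,f([(178,112),(632,124),(172,351),(628,363)]),54)[:,:2]
S=ray(P,f([(106,109),(698,126),(100,349),(698,366)]),45)[:,:2]
for n,Q in (("blocks",E),("screws",S)):
    c=Q.mean(0); yv=(Q[0]+Q[2]-Q[1]-Q[3])/2; xv=(Q[0]+Q[1]-Q[2]-Q[3])/2
    print(n,c.round(1),"len y,x",np.linalg.norm(yv),np.linalg.norm(xv),"yaw",np.degrees(np.arctan2(-yv[0],yv[1])),np.degrees(np.arctan2(xv[1],xv[0])))
sh=ray(P,f([(285,128),(481,128),(283,343),(481,345)]),61);print("shield",sh[:,:2].round(1),sh.mean(0).round(1))
im=cv2.imread("pics/top0.png");hsv=cv2.cvtColor(im,cv2.COLOR_BGR2HSV)
u=ray(P,[[380.5,261],[316.5,260.5]],44);print("well outer edges",u.round(1))
print("cup top",ray(P,[[351,197]],77),"side",ray(P,[[418,195]],47), "V",ray(P,[[166,253]],35),"tape",ray(P,[[178,184]],24))
E
```

```text
blocks [ 453.5 -263.5] len y,x 178.61909108356735 93.14447917295836 yaw -0.30959516282971716 -0.6713383587172644
screws [ 453.2 -264.1] len y,x 235.73302197473274 94.37252240240223 yaw -0.43464799472572896 -0.18097695060542496
shield [[ 495.1 -216. ]
 [ 496.7 -292.6]
 [ 412.  -216.3]
 [ 412.7 -293.2]] [ 454.1 -254.5   61. ]
well outer edges [[ 453.5 -337.5   44. ]
 [ 451.5 -190.3   44. ]]
cup top [[ 596.01172633 -262.94932028   77.        ]] side [[ 607.67285346 -423.55913029   47.        ]] V [[461.21672711 156.98964859  35.        ]] tape [[623.93711585 138.6910407   24.        ]]
```

Scale origin is about (453,-264) with yaw about -0.4°. The blue well is at about (453,-309), the shield centre at y about -254.5, and its -y face at about -293. I'll move above the blue well with the fingers shut.

```bash
python3 -m jog '[10,-6,4,1,0, 30,-18,12,3,0, 52,-31,21,5.3,0, 75,-45,30,7.6,0, 98,-59,39,10,0, 121,-73,48,12.3,0, 144,-87,57,14.7,0, 167,-101,67,17,0, 190,-115,76,19.3,0, 213,-128,85,21.7,0, 234,-141,94,24,0, 252,-152,101,25.7,0, 262,-158,105,26.7,0, 262,-158,105,26.7,0, 262,-158,105,26.7,0, 262,-158,105,26.7,0]'
python3 - <<'E'
from h import *
from cell import *
s=read_state();print(s["clock"],s["eef_pos"],s["tool_rot"],s["force"],s["width"])
P=camera_params("wrist");im,d=get_image("wrist");cv2.imwrite("pics/wrist1.png",im);np.save("pics/wrist1.npy",np.array(P["T"]))
im,d=get_image("top");cv2.imwrite("pics/top1.png",im)
E
```

```text
clock: 1.48
eef_pos: [452.2, -326.3, 300.0]
tool_rot: [3.14, 0.0, -0.008]
force: [0.6, 0.2, -0.5]
width: 0.1
1.4833 [ 452.20808422 -326.28997735  299.98151243] [ 3.14037552e+00  1.22299219e-04 -8.07769084e-03] [ 0.63413454  0.17901388 -0.54627924] 0.12332241357109852
```

View pics/wrist1.png

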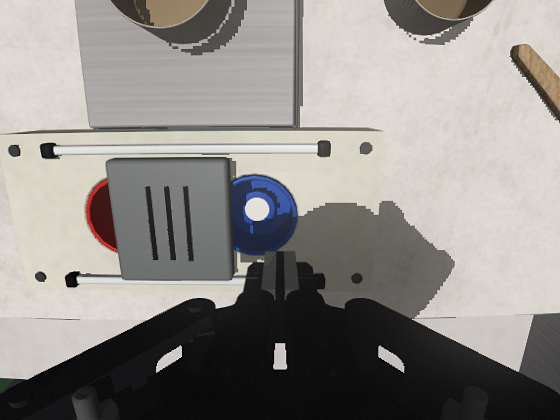

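The wrist view shows the shield spanning u 108–235, v 157–280. The blue well is centred near (260,214), the screws are at (14,151), (366,148), (40,277) and (357,278), and the fingertips at about (280,262). I'll cross-check the measurements with this view.

```bash
python3 - <<'E'
from h import *
P=dict(camera_params("wrist"));P["T"]=np.load("pics/wrist1.npy")
S=ray(P,[(14,151),(366,148),(40,277),(357,278)],45)[:,:2];Q=S
yv=(Q[0]+Q[2]-Q[1]-Q[3])/2; xv=(Q[0]+Q[1]-Q[2]-Q[3])/2
print("screws",Q.mean(0).round(1),np.linalg.norm(yv),np.linalg.norm(xv),np.degrees(np.arctan2(-yv[0],yv[1])),np.degrees(np.arctan2(xv[1],xv[0])))
sh=ray(P,[(107,158),(230,157),(121,279),(234,279)],61);print(sh[:,:2].round(1),sh.mean(0).round(1))
im=cv2.imread("pics/wrist1.png");hsv=cv2.cvtColor(im,cv2.COLOR_BGR2HSV)
m=((hsv[...,0]>100)&(hsv[...,0]<130)&(hsv[...,1]>130)).astype(np.uint8)
cs=max(cv2.findContours(m,0,cv2.CHAIN_APPROX_NONE)[0],key=cv2.contourArea)[:,0]
w=ray(P,cs,46)[:,:2]
w=w[(cs[:,0]>245)&(cs[:,1]<245)]
A=np.c_[2*w,np.ones(len(w))];x=np.linalg.lstsq(A,(w**2).sum(1),rcond=None)[0];print("rim",x[:2],np.sqrt(x[2]+x[:2]@x[:2]),len(w))
print(proj(P,[[452.2,-326.3,300-173]]))
E
```

```text
screws [ 451.  -263.9] 238.30304372759323 94.74655244231695 -0.35382399952429594 -0.5363837422221394
[[ 495.  -219.2]
 [ 494.4 -296.2]
 [ 411.6 -216.3]
 [ 411.5 -294.8]] [ 453.1 -256.6   61. ]
rim [ 454.68739636 -310.64376946] 13.017295842511105 141
[[279.92339027 267.31501535]]
```

Both views agree to within about 2 mm. I'll descend beside the shield's -y face to tip z of about 54, then push toward +y (tool -y).

```bash
python3 -m jog '[0,0,12,0,0, 0,0,30,0,0, 0,0,50,0,0, 0,0,65,0,0, 0,0,73,0,0, 0,0,73,0,0, 0,-5,73,0,0, 0,-10,73,0,0, 0,-15,73,0,0, 0,-20,73,0,0, 0,-25,73,0,0, 0,-30,73,0,0, 0,-35,73,0,0, 0,-40,73,0,0, 0,-44,73,0,0, 0,-47,73,0,0, 0,-47,73,0,0]'
python3 - <<'E'
from h import *
from cell import *
P=camera_params("wrist");im,d=get_image("wrist");cv2.imwrite("pics/wrist2.png",im);np.save("pics/wrist2.npy",np.array(P["T"]))
im,d=get_image("top");cv2.imwrite("pics/top2.png",im)
E
```

```text
clock: 3.0
eef_pos: [453.5, -277.2, 226.8]
tool_rot: [-3.141, -0.0, -0.006]
force: [0.3, -1.0, 1.8]
width: -0.1
```

View pics/wrist2.png

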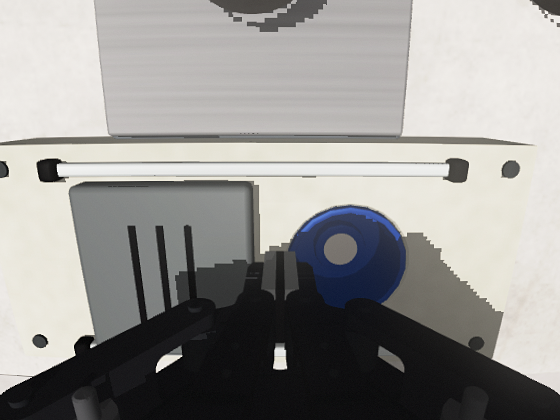

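The blue well is wholly exposed: centre about (348,255), key dot at (341,249). The shield spans u 70–255. I'll measure both.

```bash
python3 - <<'E'
from h import *
P=dict(camera_params("wrist"));P["T"]=np.load("pics/wrist2.npy")
print("shield top corners",ray(P,[(70,187),(252,183)],61).round(1))
print("dot",ray(P,[(341,249)],26).round(1))
print("rim L/R/top",ray(P,[(289,250),(406,258),(348,205)],46).round(1))
im=cv2.imread("pics/top2.png")
c=im[220:300,280:415];cv2.imwrite("pics/topcrop2.png",cv2.resize(c,None,fx=5.8,fy=5.8,interpolation=cv2.INTER_CUBIC))
E
```

```text
shield top corners [[ 493.8 -189.4   61. ]
 [ 494.7 -265.9   61. ]]
dot [[ 450.6 -310.    26. ]]
rim L/R/top [[ 458.8 -281.3   46. ]
 [ 454.  -338.2   46. ]
 [ 481.  -308.5   46. ]]
```

View pics/topcrop2.png

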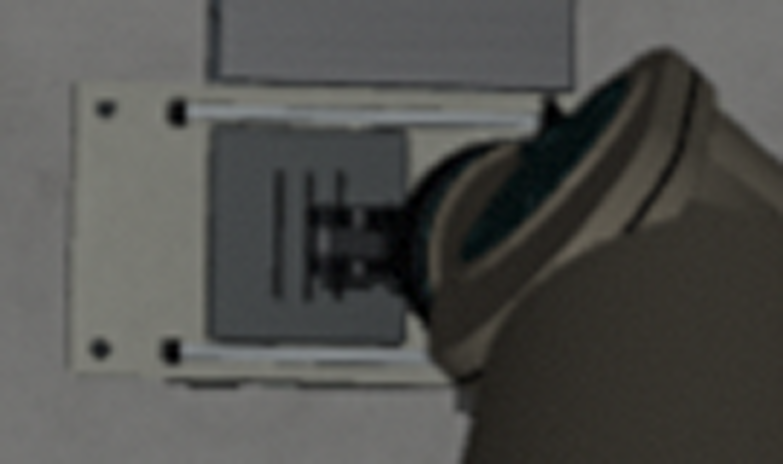

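The shield centre is about 82 mm from the key. I'll move over the key, going down to just above it and then pressing in steps while watching the force.

```bash
python3 -m jog '[0,6,0,0,0, -0.5,18,0,0,0, -1,28,0,0,0, -1,32,0,0,0, -1,32,0,0,0, -1,32,8,0,0, -1,32,16,0,0, -1,32,24,0,0, -1,32,28,0,0, -1,32,31,0,0, -1,32,31,0,0]'; python3 -m jog '[0,0,1,0,0, 0,0,2,0,0, 0,0,2,0,0]'
```

```text
clock: 4.02
eef_pos: [451.8, -309.4, 195.0]
tool_rot: [-3.14, 0.001, -0.007]
force: [-1.1, 2.5, 4.7]
width: -0.1
clock: 4.27
eef_pos: [451.7, -309.4, 193.7]
tool_rot: [-3.14, 0.001, -0.007]
force: [-2.1, 3.5, 4.5]
width: 0.1
```

```bash
python3 -m jog '[0,0,1,0,0, 0,0,2,0,0, 0,0,2,0,0]'; python3 -m jog '[0,0,1,0,0, 0,0,2,0,0, 0,0,2,0,0]'
```

```text
clock: 4.52
eef_pos: [451.7, -309.6, 193.3]
tool_rot: [-3.14, 0.0, -0.007]
force: [-3.5, 5.4, 18.2]
width: -0.2
clock: 4.77
eef_pos: [451.6, -309.6, 193.0]
tool_rot: [-3.14, -0.0, -0.007]
force: [-7.5, 7.5, 33.1]
width: -0.0
```

The key has bottomed out: tip z is about 20 and the force is rising steeply. I'll ease off 1.5 mm, hold, then lift.

```bash
python3 -m jog '[0,0,-1,0,0, 0,0,-1.5,0,0, 0,0,-1.5,0,0, 0,0,-1.5,0,0, 0,0,-1.5,0,0, 0,0,-1.5,0,0, 0,0,-1.5,0,0, 0,0,-1.5,0,0, 0,0,-1.5,0,0, 0,0,-1.5,0,0, 0,0,-1.5,0,0, 0,0,-1.5,0,0, 0,0,-1.5,0,0, 0,0,-1.5,0,0, 0,0,-1.5,0,0, 0,0,-1.5,0,0]'; python3 - <<'E'
from h import *
from cell import *
im,d=get_image("wrist");cv2.imwrite("pics/wrist3.png",im)
E
```

```text
clock: 6.1
eef_pos: [451.7, -309.5, 193.2]
tool_rot: [-3.14, -0.0, -0.007]
force: [-5.2, 6.3, 22.0]
width: -0.1
```

View pics/wrist3.png

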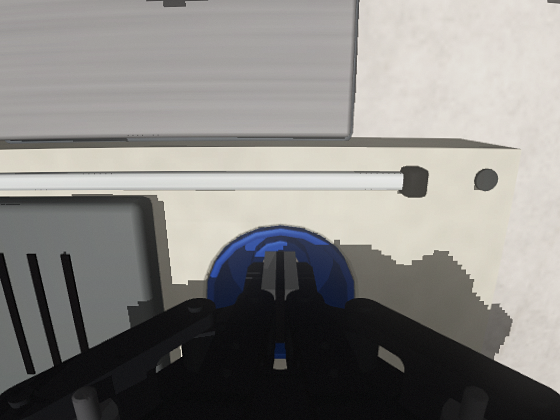

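The finger is centred in the blue well with the key bottomed for over 1.3 s. I'll lift out, cross over the shield to its +y side and look.

```bash
python3 -m jog '[0,0,-5,0,0, 0,0,-20,0,0, 0,0,-40,0,0, 0,0,-60,0,0, 0,0,-75,0,0, 0,-15,-80,0,0, 0.5,-40,-80,0,0, 0.5,-65,-80,0,0, 1,-90,-80,0,0, 1,-115,-80,0,0, 1,-135,-80,0,0, 1,-148,-80,0,0, 1,-150,-80,0,0, 1,-150,-80,0,0]'; python3 - <<'E'
from h import *
from cell import *
P=camera_params("wrist");im,d=get_image("wrist");cv2.imwrite("pics/wrist4.png",im);np.save("pics/wrist4.npy",np.array(P["T"]))
E
```

```text
clock: 7.32
eef_pos: [454.6, -159.9, 271.4]
tool_rot: [3.141, -0.001, -0.006]
force: [0.2, 0.7, -1.0]
width: -0.0
```

View pics/wrist4.png

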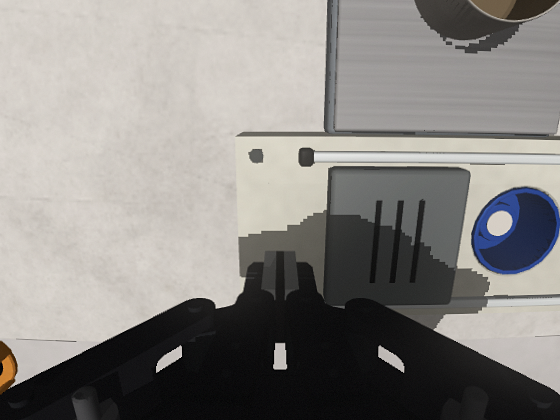

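```bash
python3 - <<'E'
from h import *
P=dict(camera_params("wrist"));P["T"]=np.load("pics/wrist4.npy")
print(ray(P,[(329,168),(469,169),(325,300)],61).round(1), ray(P,[(472,228),(560,228)],46).round(1),ray(P,[(499,222)],26).round(1))
E
```

```text
[[ 494.6 -186.4   61. ]
 [ 494.  -263.2   61. ]
 [ 414.9 -186.8   61. ]] [[ 454.6 -279.1   46. ]
 [ 453.8 -338.6   46. ]] [[ 451.6 -310.    26. ]]
```

The view shows the blue key up with its dot at (499,222), and the shield's +y face at y about -187, 15 mm clear of the finger. I'll descend and push back toward -y.

```bash
python3 -m jog '[0,0,12,0,0, 0,0,28,0,0, 0,0,40,0,0, 0,0,44.5,0,0, 0,0,44.5,0,0, 0,6,44.5,0,0, 0,12,44.5,0,0, 0,19,44.5,0,0, 0,26,44.5,0,0, 0,33,44.5,0,0, 0,40,44.5,0,0, 0,47,44.5,0,0, 0,54,44.5,0,0, 0,61,44.5,0,0, 0,68,44.5,0,0, 0,75,44.5,0,0, 0,81,44.5,0,0, 0,86,44.5,0,0, 0,90,44.5,0,0, 0,90,44.5,0,0]'; python3 - <<'E'
from h import *
from cell import *
P=camera_params("wrist");im,d=get_image("wrist");cv2.imwrite("pics/wrist5.png",im);np.save("pics/wrist5.npy",np.array(P["T"]))
E
```

```text
clock: 9.03
eef_pos: [453.2, -251.2, 226.7]
tool_rot: [3.141, -0.0, -0.008]
force: [0.7, -0.3, 0.2]
width: -0.3
```

View pics/wrist5.png

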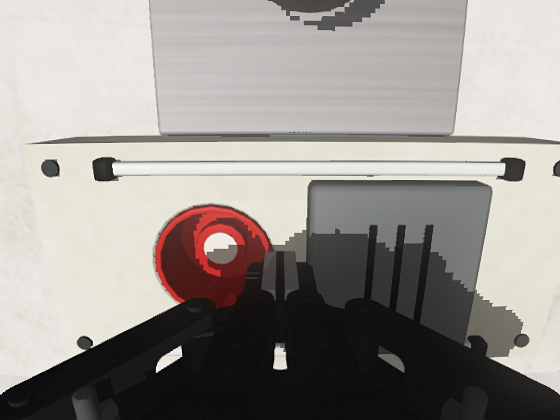

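```bash
python3 - <<'E'
from h import *
P=dict(camera_params("wrist"));P["T"]=np.load("pics/wrist5.npy")
print(ray(P,[(308,183),(491,187)],61).round(1), ray(P,[(153,258),(274,258)],46).round(1),ray(P,[(220,248)],26).round(1),ray(P,[(103,169),(512,168)],54).round(1))
E
```

```text
[[ 494.3 -262.9   61. ]
 [ 492.1 -339.7   61. ]] [[ 454.8 -189.6   46. ]
 [ 454.5 -248.3   46. ]] [[ 451.5 -218.8   26. ]] [[ 499.9 -175.6   54. ]
 [ 499.  -352.6   54. ]]
```

The shield centre is about 8 mm short of the blue well, and the red key is untouched. I'll push 5 mm more, then back off and lift clear.

```bash
python3 -m jog '[0,2,0,0,0, 0,4,0,0,0, 0,6,0,0,0, 0,6,0,0,0]'; python3 -m jog '[0,-5,0,0,0, 0,-10,0,0,0, 0,-10,-10,0,0, 0,-10,-30,0,0, 0,-10,-55,0,0, 0,-10,-75,0,0, 0,-10,-80,0,0, 0,-10,-80,0,0, 0,-10,-80,0,0]'; python3 - <<'E'
from h import *
from cell import *
P=camera_params("wrist");im,d=get_image("wrist");cv2.imwrite("pics/wrist6.png",im);np.save("pics/wrist6.npy",np.array(P["T"]))
im,d=get_image("top");cv2.imwrite("pics/top6.png",im)
E
```

```text
clock: 9.42
eef_pos: [452.8, -256.1, 226.4]
tool_rot: [-3.141, 0.002, -0.007]
force: [-0.5, 1.2, -0.4]
width: 0.2
clock: 10.17
eef_pos: [453.4, -245.9, 307.0]
tool_rot: [3.141, -0.001, -0.007]
force: [-0.3, -0.4, -0.2]
width: 0.2
```

View pics/wrist6.png

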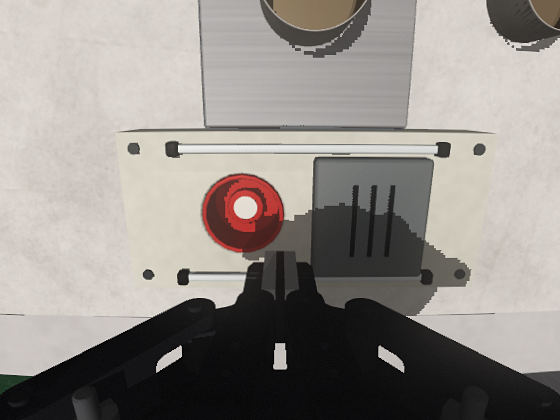

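View pics/top6.png

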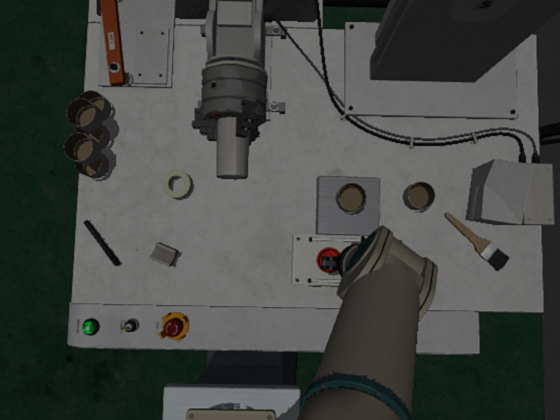

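```bash
python3 - <<'E'
from h import *
P=dict(camera_params("wrist"));P["T"]=np.load("pics/wrist6.npy")
s=ray(P,[(314,158),(433,159),(313,274),(422,276)],61);print(s.round(1),s.mean(0));b=ray(P,[(172,149),(443,149),(183,276),(427,277)],54);print(b.round(1),b.mean(0))
print(ray(P,[(245,208)],26))
E
```

```text
[[ 493.8 -267.7   61. ]
 [ 492.9 -344.3   61. ]
 [ 412.7 -268.6   61. ]
 [ 410.  -346.3   61. ]] [ 452.34727298 -306.7221055    61.        ]
[[ 499.6 -175.6   54. ]
 [ 498.6 -353.6   54. ]
 [ 408.  -174.9   54. ]
 [ 405.4 -353.4   54. ]] [ 452.89983576 -264.36898545   54.        ]
[[ 451.10415062 -219.02811097   26.        ]]
```

```bash
python3 -c "
from cell import *
print(finish_job()); s=read_state(); print(s['clock'],s['force'])"
```

```text
the job is handed in; nothing more can be done
None
the job is handed in; nothing more can be done
```

The scale is tared, the shield is back over the blue well, and I handed the job in at about 10.3 s of the 48 s allowed. `finish_job` gives no verdict, so these results are my own checks.

- **Shield off:** I pushed the shield about 82 mm away from the blue key's centre with the shut fingertips.
- **Key press:** The tare key bottomed out with the fingertip about 20 mm above the worktop. I held it down for over 1.3 s at about 20–30 N. There was 5–8 N of sideways force during the press, but it did not move anything.
- **Key up again:** After I lifted out, the wrist picture showed the blue key in the open well. I judged it up by eye and did not measure its height.
- **Shield back:** Its centre measured about 2–3 mm from the blue well's centre, with camera calibration good to about 2 mm.
- **Nothing else disturbed:** The red key was never touched. In the last top view both cups, the V block and the tape roll looked unmoved, though I compared this by eye and did not re-measure them. The arm was clear of everything, with contact force near zero.

A circle fit of the blue well's rim gave a wrong radius (13 mm instead of 26 mm). I ignored it and used the scale's screws and rail ends, which agreed in both views to about 2 mm.

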